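# Seat the turntable's three stop pegs by fingertip, in order

### The arm

A 6-joint arm with a two-finger parallel gripper is mounted at the origin on the work surface. World frame = base frame: x ahead of the robot, y to its left, z up, the work surface at z = 0. Lengths are in mm, angles in rad, forces in N, time in s.
With the tool pointing down it reaches from about 250 to 775 mm from the base axis. Payload 8.9 kg.
Tool frame: the origin (TCP) lies on the mounting face of the last link; the fingertips stand 173 mm ahead of it and the grasp point (between the pads) lies 155 mm ahead of it; z points along the fingers, y is the line along which they close (so a half turn about z gives the same grasp; the last joint's range is limited). The gripper opens to 85 mm and grips with 20 to 120 N. Pads are 22 mm wide; open, the fingers measure 114 mm over their backs; the gripper's body (76 mm by 85 mm) begins 54 mm behind the grasp point. The pads swing forward as they close: fully open they stand 13 mm farther back than shut.
Start: joints at [1.192, 0.291, -0.153, 1.127, 0, 1.431], TCP at [124.686, 509.978, 404.705] pointing down, gripper open.
Joint ranges: [-2.52, 2.52], [-0.91, 1.74], [-1.3, 1.37], [-1.96, 2.02], [-1.52, 1.47], [-3.14, 3.14]. Speed limits (rad/s): [2.22, 2.22, 2.79, 3.14, 3.14, 3.14].

### API

Orientations are given as a rotation vector (axis times angle).
In Python, from station import monitor, get_image, manip gives the robot as it stands.
- The arm moves only by the tool step_arm, never from a script. Its argument "steps" is a list of rows, each an object with "linear": the shift along the world's x, y, z in mm, a list of three; "dr": the turn, a rotation vector about the world's x, y, z in degrees, a list of three; "grip": the closure, from 0 (fully open) to 1 (shut). A call has exactly 5 rows; each row shifts and turns the commanded pose from where the row before left it; what a row does not reach is not made up. A row lasts 1/12 s, in which the tool goes at most 41.7 mm and 7.16 degrees, less where a joint would pass 70% of its speed; a pose out of reach is approached as far as the arm can. A call with a gripper value outside its range is refused whole. The fingers move at their own pace and stop on an object; "squeeze" is the grip in N (left out, the last holds). Time passes only in rows, so rows that do not move let the fingers close, or fill a call up. It gives the time, the measured TCP pose, the force, the opening and the grip force at its end, in the units of the state.
- monitor.observe(): the state, without advancing time (a new reading comes with each control period).
- get_image(name): name is "scene" or "top" or "wrist"; returns a dict with "frame" (420x560x3 uint8, blue, green, red), "camera_matrix" (3x3 intrinsics, pixels), "R" (3x3) and "t" (3): a world point X has camera coordinates R X + t. Camera axes: x right, y down, z forward; pixel columns grow to the right and rows downward; lengths in mm; the calibration is good to about 2 mm. The wrist camera is an equidistant fisheye: a pixel r from the principal point sees the ray r / f radians off the axis. A picture is of the moment at which its call begins. There is no depth.
- manip.finish_job(): hands the job in; it is judged then, once.
The state is a dict: "time_s": time; "joints": joint angles; "dq": joint speeds; "tau": joint torques, N m; "tool_pos": TCP position; "ee_rot": TCP orientation; "force": force on the tool from outside, world axes, zero at the start; "ft_torque": the same for the moment, N m; "grip_width": opening from 0.0 (shut) to 1.0 (fully open); "grasp_force": force on a finger pad.
Only numpy, scipy, OpenCV 4.12 (cv2) and the standard library are available. Lean on these libraries where they do the work, as an engineer would, in place of code of your own. Each camera call takes 0.05 s, during which the arm holds its last target. There are 200 camera calls.

### The job

The three ebony stop pegs that fence the antler monkey on the carving turntable have crept up. With the fingertips, press each one lightly down until its collar is home on the steel: first the ball-headed peg, then the square-headed one, then the flat disc-headed one, each fully down before the next is begun. Do not pull any peg up, leave the monkey standing where it is and the inro, mallet and finishing stick where they lie, and finish with the hand clear.

Things in the scene. Friction and masses are not known exactly. Their poses are not given: they have to be found in the camera images.
- turntable: Fixed steel turntable with a cork rim; it does not turn or slide in this job. 216 mm across, its flat steel top face 40 mm above the bench. Origin: centre of its underside, on the bench. The three pegs stand upright 75 mm from its centre, 120 degrees apart, in any order; its yaw is arbitrary.
- peg_ball_top (a point): Topmost point of the ball-headed ebony peg: a ball 28 mm in diameter on an upright sprung peg. When the peg is home and let go this point is 40 mm above the turntable's top face (80 mm above the bench); it starts 10 to 14 mm higher. The head rides on a soft spring above the collar (1.5 N per mm, 8 mm stroke): it sinks about 2 mm on it while the peg slides, more once the peg is home.
- peg_square_top (a point): Centre of the flat top of the square-headed ebony peg: a block 28 x 28 x 22 mm high on an upright sprung peg. When the peg is home and let go this point is 34 mm above the turntable's top face (74 mm above the bench); it starts 10 to 14 mm higher. The head rides on a soft spring above the collar (1.5 N per mm, 8 mm stroke): it sinks about 2 mm on it while the peg slides, more once the peg is home.
- peg_disc_top (a point): Centre of the flat top of the disc-headed ebony peg: a flat round head 38 mm across and 10 mm thick on an upright sprung peg. When the peg is home and let go this point is 22 mm above the turntable's top face (62 mm above the bench); it starts 10 to 14 mm higher. The head rides on a soft spring above the collar (1.5 N per mm, 8 mm stroke): it sinks about 2 mm on it while the peg slides, more once the peg is home.
- peg_ball (a joint): How far the ball-headed peg is pressed down, m: 0 = its collar (24 mm across, 4 mm thick, 8 mm under the head) 14 mm above the steel, 0.014 = collar home on the steel, negative = pulled up. Starts between 0 and 0.004. Slides straight down at about 3 N and stays where it is left. Pushing over 25 N is too hard.
- peg_square (a joint): How far the square-headed peg is pressed down, m: 0 = its collar (24 mm across, 4 mm thick, 8 mm under the head) 14 mm above the steel, 0.014 = collar home on the steel, negative = pulled up. Starts between 0 and 0.004. Slides straight down at about 3 N and stays where it is left. Pushing over 25 N is too hard.
- peg_disc (a joint): How far the disc-headed peg is pressed down, m: 0 = its collar (24 mm across, 4 mm thick, 8 mm under the head) 14 mm above the steel, 0.014 = collar home on the steel, negative = pulled up. Starts between 0 and 0.004. Slides straight down at about 3 N and stays where it is left. Pushing over 25 N is too hard.
- monkey: Bystander: carved stag-antler monkey, seated, 36 mm across and 48 mm tall, loose, standing near the centre of the turntable's top face. Origin: centre of its underside; z up.
- inro: Bystander: red lacquer inro case, 26 x 62 x 78 mm high, loose, standing on the bench. Origin: centre of its underside; z up.
- mallet: Bystander: pear-wood mallet lying on the bench, head 48 mm thick and 85 mm long, 220 mm long over all, handle along its -x. Origin: on the bench under the middle of its length.
- stick: Bystander: rounded ebony finishing stick lying on the bench, 150 x 14 x 10 mm, long along its x. Origin: centre of its underside.

How it is judged (in metres and radians):
On the way, in this order (a step that is already met when the one before it is completed fails the run):
1. the ball-headed peg is pressed home (within 3 mm) (value of joint peg_ball above 0.011 m), for 0.2 s.
2. the square-headed peg is pressed home (within 3 mm) (value of joint peg_square above 0.011 m), for 0.2 s.
3. the disc-headed peg is pressed home (within 3 mm) (value of joint peg_disc above 0.011 m), for 0.2 s.
At the end, for the whole second after the job is handed in: All three pegs are home to within 3 mm; the monkey stands upright within 10 mm of where it stood and at rest; inro, mallet and stick are within 20 mm of where they were (value of joint each of peg_ball, peg_square, peg_disc above 0.011 m and distance of monkey from where it was at the start of the episode below 0.01 m and angle between monkey's own z axis and vertical below 0.15 rad and linear speed of monkey below 0.01 m/s and distance of each of inro, mallet, stick from where it was at the start of the episode below 0.02 m); the robot touches nothing.
It fails at once if a peg is begun (pressed past 7 mm) before the one that comes before it is home (within 3 mm) ((value of joint peg_square above 0.007 m and value of joint peg_ball below 0.011 m) or (value of joint peg_disc above 0.007 m and value of joint peg_square below 0.011 m) or (value of joint peg_disc above 0.007 m and value of joint peg_ball below 0.011 m)).
It fails at once if a peg is pulled up (value of joint any of peg_ball, peg_square, peg_disc below -0.003 m).
It fails at once if a peg is pushed harder than 25 N, or with a part of the robot other than the fingers (contact force between any of peg_ball, peg_square, peg_disc and anything else above 25 N or contact force between any of peg_ball, peg_square, peg_disc and the arm above 1 N).
It fails at once if the monkey is knocked, lifted or tipped (distance of monkey from where it was at the start of the episode above 0.015 m or angle between monkey's own z axis and vertical above 0.4 rad).
It fails at once if the inro, mallet or stick is disturbed (distance of any of inro, mallet, stick from where it was at the start of the episode above 0.03 m).
It also fails if it takes over 48 s, if anything falls off the work surface, if the arm or the gripper's body presses on something with over 40 N, if the wrist force passes 120 N, or if a joint passes its speed limit or range.

## Working session

There is one attempt and no reset: what is moved stays moved. The work goes in short steps, Python scripts to look and compute and a tool call to move; the robot and the scene stay as the last step left them, time stands still between calls to the robot, and variables do not carry over. Pictures are saved under pics/ and viewed, at most 10 in all, crops included, and the job is handed in when it is done.

Besides the shell and the picture viewer there is one more tool, called after ">>>" as name([rows], argument=value, ...), one row to a line, values as JSON. step_arm: Moves the arm, as the interface text tells. Its arguments: {"type":"object","properties":{"steps":{"type":"array","items":{"type":"object","properties":{"linear":{"type":"array","items":{"type":"number"}},"dr":{"type":"array","items":{"type":"number"}},"grip":{"type":"number"}}}},"squeeze":{"type":"number"}},"required":["steps"]}

```bash
mkdir -p pics; cat > h.py <<'E'
import numpy as np,cv2,json
from station import monitor,get_image,manip
def snap(n,f):
    d=get_image(n); cv2.imwrite(f'pics/{f}.png',d['frame'])
    np.savez(f'pics/{f}.npz',K=d['camera_matrix'],R=d['R'],t=d['t'],f=d['frame'])
def ray(f,u,v,fish=False):
    d=np.load(f'pics/{f}.npz');K,R,t=d['K'],d['R'],d['t']
    a=np.array([(u-K[0,2])/K[0,0],(v-K[1,2])/K[1,1]])
    if fish:
        r=np.hypot(*a); c=np.array([*(a/r*np.sin(r)),np.cos(r)])
    else: c=np.array([*a,1.])
    return -R.T@t, R.T@(c/np.linalg.norm(c))
def tri(*rs):
    A=0;b=0
    for o,d in rs:
        P=np.eye(3)-np.outer(d,d);A=A+P;b=b+P@o
    X=np.linalg.solve(A,b)
    return X.round(1),[round(float(np.linalg.norm((np.eye(3)-np.outer(d,d))@(X-o))),1) for o,d in rs]
def atz(r,z):
    o,d=r;return (o+d*(z-o[2])/d[2]).round(1)
E
python3 - <<'E'
from h import *
for n in('scene','top','wrist'): snap(n,n+'0')
s=monitor.observe();print({k:s[k] for k in('time_s','tool_pos','ee_rot','force','grip_width')})
a=np.load('pics/top0.npz');print(a['K'],-a['R'].T@a['t'])
a=np.load('pics/scene0.npz');print(-a['R'].T@a['t'])
E
```

```text
{'time_s': 0.15, 'tool_pos': array([124.61439156, 509.83375503, 404.2567653 ]), 'ee_rot': array([-3.75697362e-01, -3.11876646e+00,  1.52943206e-03]), 'force': array([ 0.12691881, -0.61852009,  0.70780682]), 'grip_width': 0.9999650155198169}
[[431.41168945   0.         274.87594929]
 [  0.         431.41168945 204.59460199]
 [  0.           0.           1.        ]] [ 522.22293416   21.84630742 1212.9313835 ]
[ 970.14841932 -664.93194961  557.01433459]
```

View pics/scene0.png

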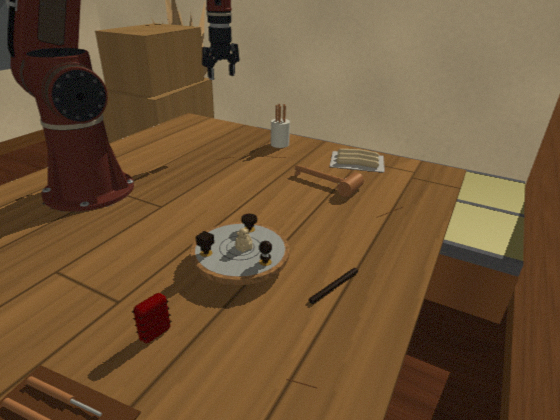

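View pics/top0.png

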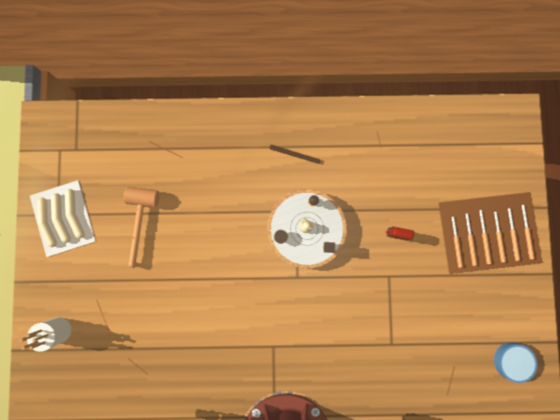

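View pics/wrist0.png

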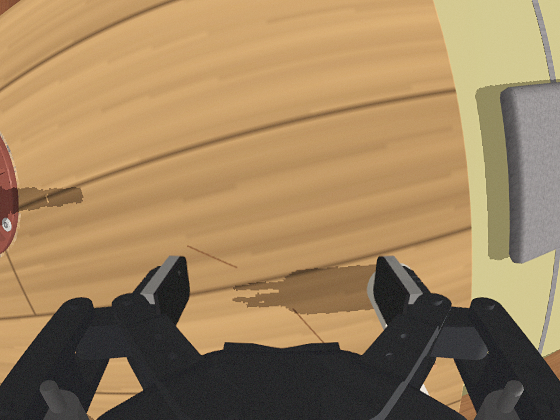

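The scene view has the ball head near (265,247), the square near (205,241) and the disc near (249,220). In the top view they are near (314,200), (329,247) and (280,236), with the monkey at (305,226). The wrist view shows only bench. I'll enlarge both turntable areas for closer readings.

```bash
python3 - <<'E'
from h import *
a=cv2.imread('pics/scene0.png')[205:285,185:295];b=cv2.imread('pics/top0.png')[185:275,260:355]
a=cv2.resize(a,None,fx=7,fy=7,interpolation=2)
b=cv2.resize(b,None,fx=6,fy=6,interpolation=2)
for i,s,x,y in((a,7,185,205),(b,6,260,185)):
  i[:]=np.clip(i.astype(float)*1.6,0,255)
  for k in range(0,i.shape[1]//s,10):
    cv2.line(i,(k*s,0),(k*s,8),(0,0,255),1);cv2.putText(i,str(x+k),(k*s,20),0,.4,(0,0,255))
  for k in range(0,i.shape[0]//s,10):
    cv2.line(i,(0,k*s),(8,k*s),(0,0,255),1);cv2.putText(i,str(y+k),(10,k*s+4),0,.4,(0,0,255))
cv2.imwrite('pics/sc.png',a);cv2.imwrite('pics/tc.png',b)
E
```

```text
(no output)
```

View pics/sc.png

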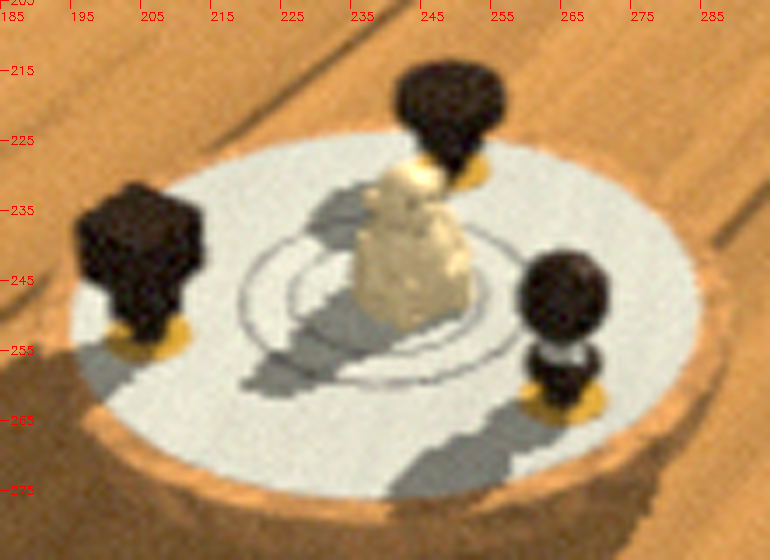

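View pics/tc.png

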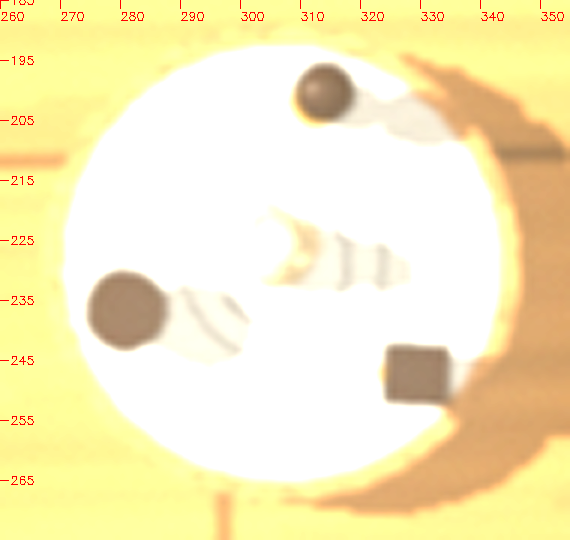

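```bash
python3 - <<'E'
from h import *
P={'ballc':((265,246.9),(313.7,200.1)),'sq':((204.6,236),(329.1,247.1)),'disc':((248.9,217.9),(280.8,236.4))}
c=atz(ray('top0',306.9,228.3),40);print('tt',c)
for k,(s,t) in P.items():
    X,e=tri(ray('scene0',*s),ray('top0',*t));d=X-c
    print(k,X,e,'r',np.hypot(d[0],d[1]).round(1),'ang',np.degrees(np.arctan2(d[1],d[0])).round(1))
print('monkey',atz(ray('top0',305,226),80))
# square edges orientation via image
f=np.load('pics/top0.npz')['f'];g=f.max(2)[240:255,320:338]
print(cv2.minAreaRect(np.argwhere(g<60)[:,::-1].astype(np.float32)))
print('stick,inro,mallet',atz(ray('top0',295,154),5),atz(ray('top0',401,234),78),atz(ray('top0',141,197),48))
from scipy.spatial.transform import Rotation as Ro
s=monitor.observe();print(Ro.from_rotvec(s['ee_rot']).as_matrix().round(3))
E
```

```text
tt [566. -67.  40.]
ballc [639.7 -83.2  78.8] [1.2, 1.2] r 75.5 ang -12.4
sq [ 515.4 -119.5   84.1] [1.2, 1.2] r 72.9 ang -133.9
disc [545.8   5.6  72. ] [1.4, 1.4] r 75.4 ang 105.5
monkey [570.6 -59.1  80. ]
((0.0, 0.0), (0.0, 0.0), 0.0)
stick,inro,mallet [778.9 -40.8   5. ] [ 545.5 -310.8   78. ] [658.1 382.2  48. ]
[[-0.971  0.237 -0.   ]
 [ 0.237  0.971 -0.001]
 [ 0.    -0.001 -1.   ]]
```

The measured radii of 73–75.5 mm (expected 75), angles about 120° apart and heights (ball top about 93, square 84, disc 72) all agree with the text. I'm shutting the gripper and moving over toward the ball peg.

>>> step_arm([
  {"linear": [20, -24, 0], "dr": [0, 0, 0], "grip": 1},
  {"linear": [20, -24, 0], "dr": [0, 0, 0], "grip": 1},
  {"linear": [20, -24, 0], "dr": [0, 0, 0], "grip": 1},
  {"linear": [20, -24, 0], "dr": [0, 0, 0], "grip": 1},
  {"linear": [20, -24, 0], "dr": [0, 0, 0], "grip": 1},
], squeeze=20)

```text
time_s: 0.57
tool_pos: [225.2, 388.7, 404.5]
ee_rot: [-0.375, -3.119, 0.0]
force: [0.6, 1.9, -0.1]
grip_width: 0.3
grasp_force: 0.0
```

>>> step_arm([
  {"linear": [20, -24, 0], "dr": [0, 0, 0], "grip": 1},
  {"linear": [20, -24, 0], "dr": [0, 0, 0], "grip": 1},
  {"linear": [20, -24, 0], "dr": [0, 0, 0], "grip": 1},
  {"linear": [20, -24, 0], "dr": [0, 0, 0], "grip": 1},
  {"linear": [20, -24, 0], "dr": [0, 0, 0], "grip": 1},
])

```text
time_s: 0.98
tool_pos: [325.3, 268.6, 404.7]
ee_rot: [0.376, 3.119, 0.0]
force: [1.3, 0.2, 0.5]
grip_width: 0.001
grasp_force: 0.0
```

>>> step_arm([
  {"linear": [20, -24, 0], "dr": [0, 0, 0], "grip": 1},
  {"linear": [20, -24, 0], "dr": [0, 0, 0], "grip": 1},
  {"linear": [20, -24, 0], "dr": [0, 0, 0], "grip": 1},
  {"linear": [20, -24, 0], "dr": [0, 0, 0], "grip": 1},
  {"linear": [20, -24, 0], "dr": [0, 0, 0], "grip": 1},
])

```text
time_s: 1.4
tool_pos: [425.4, 148.5, 404.7]
ee_rot: [-0.376, -3.119, -0.0]
force: [0.9, 0.9, 1.6]
grip_width: 0.002
grasp_force: 0.0
```

>>> step_arm([
  {"linear": [20, -24, 0], "dr": [0, 0, 0], "grip": 1},
  {"linear": [20, -24, 0], "dr": [0, 0, 0], "grip": 1},
  {"linear": [20, -24, 0], "dr": [0, 0, 0], "grip": 1},
  {"linear": [20, -24, 0], "dr": [0, 0, 0], "grip": 1},
  {"linear": [20, -24, 0], "dr": [0, 0, 0], "grip": 1},
])

```text
time_s: 1.82
tool_pos: [525.4, 28.5, 404.5]
ee_rot: [-0.376, -3.119, -0.0]
force: [0.4, 0.1, 0.8]
grip_width: 0.001
grasp_force: 0.0
```

>>> step_arm([
  {"linear": [28, -28, -25], "dr": [0, 0, 0], "grip": 1},
  {"linear": [28, -28, -25], "dr": [0, 0, 0], "grip": 1},
  {"linear": [28, -28, -25], "dr": [0, 0, 0], "grip": 1},
  {"linear": [29.5, -29, -25], "dr": [0, 0, 0], "grip": 1},
  {"linear": [0, 0, 0], "dr": [0, 0, 0], "grip": 1},
])

```text
time_s: 2.23
tool_pos: [626.7, -73.9, 310.2]
ee_rot: [-0.381, -3.113, 0.001]
force: [-2.0, 0.6, -0.2]
grip_width: 0.002
grasp_force: 0.0
```

```bash
python3 - <<'E'
from h import *
snap('wrist','wrist1');snap('scene','scene1')
s=monitor.observe();print(s['tool_pos'],s['force'])
w=cv2.imread('pics/wrist1.png');c=cv2.resize(cv2.imread('pics/scene1.png')[165:285,185:295],None,fx=3.5,fy=3.5,interpolation=2)
o=np.zeros((420,560+c.shape[1],3),np.uint8)[:, :800];o[:,:560]=w;o[:c.shape[0],560:]=c[:420,:240+0]if 0 else c[:420,145:385];cv2.imwrite('pics/v1.png',np.clip(o*1.4,0,255))
E
```

```text
[624.80024592 -70.67235699 314.28384209] [-0.71851051 -0.07417414  0.45693888][ WARN:0@2.584] global loadsave.cpp:1063 imwrite_ Unsupported depth image for selected encoder is fallbacked to CV_8U.
```

View pics/v1.png

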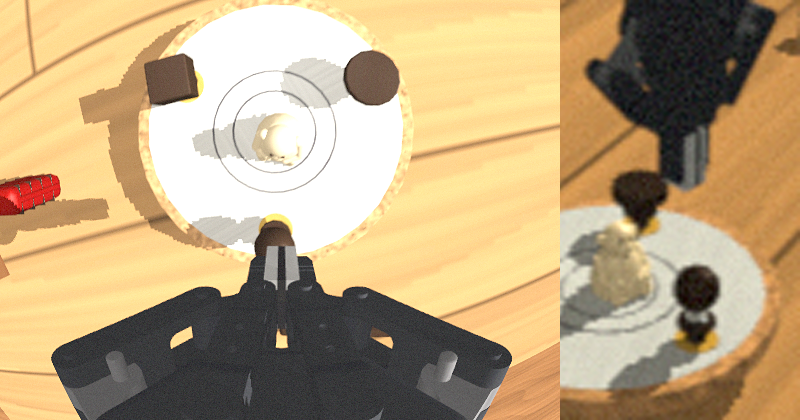

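The wrist view shows the disc head at (371,78), the square top at (172,80) and the ball just below the fingertips at (275,240). The rows were clipped at 41.7 mm, so the arm stopped short. I'll check these against my positions.

```bash
python3 - <<'E'
from h import *
for n,p,z in(('disc',(371,78),72),('sq',(171,80),84)):print(n,atz(ray('wrist1',*p,True),z))
print('disc tri',tri(ray('wrist1',371,78,True),ray('scene0',248.9,217.9),ray('top0',280.8,236.4)))
print('sq tri',tri(ray('wrist1',171,80,True),ray('scene0',204.6,236),ray('top0',329.1,247.1)))
E
```

```text
disc [546.    6.7  72. ]
sq [ 517.7 -115.8   84. ]
disc tri (array([545.8,   6. ,  72. ]), [0.7, 1.2, 1.7])
sq tri (array([ 515.7, -118.2,   82.6]), [2.5, 0.7, 2.6])
```

>>> step_arm([
  {"linear": [7, -7, -5], "dr": [0, 0, 0], "grip": 1},
  {"linear": [6, -5, -10], "dr": [0, 0, 0], "grip": 1},
  {"linear": [0, 0, -10], "dr": [0, 0, 0], "grip": 1},
  {"linear": [0, 0, -5], "dr": [0, 0, 0], "grip": 1},
  {"linear": [0, 0, 0], "dr": [0, 0, 0], "grip": 1},
])

```text
time_s: 2.75
tool_pos: [637.0, -81.2, 284.9]
ee_rot: [-0.375, -3.117, -0.001]
force: [-0.0, 0.6, -0.4]
grip_width: -0.001
grasp_force: 0.0
```

>>> step_arm([
  {"linear": [2, -2, -3], "dr": [0, 0, 0], "grip": 1},
  {"linear": [0, 0, -4], "dr": [0, 0, 0], "grip": 1},
  {"linear": [0, 0, -4], "dr": [0, 0, 0], "grip": 1},
  {"linear": [0, 0, -3], "dr": [0, 0, 0], "grip": 1},
  {"linear": [0, 0, -2], "dr": [0, 0, 0], "grip": 1},
])

```text
time_s: 3.17
tool_pos: [639.7, -83.7, 270.0]
ee_rot: [-0.376, -3.119, -0.0]
force: [-0.4, 0.9, 0.3]
grip_width: 0.003
grasp_force: 0.0
```

>>> step_arm([
  {"linear": [0, 0, -1], "dr": [0, 0, 0], "grip": 1},
  {"linear": [0, 0, -1], "dr": [0, 0, 0], "grip": 1},
  {"linear": [0, 0, -1], "dr": [0, 0, 0], "grip": 1},
  {"linear": [0, 0, -1], "dr": [0, 0, 0], "grip": 1},
  {"linear": [0, 0, -1], "dr": [0, 0, 0], "grip": 1},
])

```text
time_s: 3.58
tool_pos: [639.9, -83.8, 265.5]
ee_rot: [0.376, 3.119, -0.0]
force: [-0.2, 1.1, -0.9]
grip_width: -0.001
grasp_force: 0.0
```

>>> step_arm([
  {"linear": [0, 0, -1], "dr": [0, 0, 0], "grip": 1},
  {"linear": [0, 0, -1], "dr": [0, 0, 0], "grip": 1},
  {"linear": [0, 0, -1], "dr": [0, 0, 0], "grip": 1},
  {"linear": [0, 0, -1], "dr": [0, 0, 0], "grip": 1},
  {"linear": [0, 0, -1], "dr": [0, 0, 0], "grip": 1},
])

```text
time_s: 4.0
tool_pos: [639.9, -83.8, 260.6]
ee_rot: [0.376, 3.119, -0.0]
force: [-0.1, 1.0, 3.9]
grip_width: -0.0
grasp_force: 1.3
```

Contact, with a steady slide force of about 3–4 N. Continuing.

>>> step_arm([
  {"linear": [0, 0, -1], "dr": [0, 0, 0], "grip": 1},
  {"linear": [0, 0, -1], "dr": [0, 0, 0], "grip": 1},
  {"linear": [0, 0, -1], "dr": [0, 0, 0], "grip": 1},
  {"linear": [0, 0, -1], "dr": [0, 0, 0], "grip": 1},
  {"linear": [0, 0, -1], "dr": [0, 0, 0], "grip": 1},
])

```text
time_s: 4.42
tool_pos: [639.9, -83.8, 255.3]
ee_rot: [0.376, 3.119, -0.0]
force: [0.1, -0.0, 2.5]
grip_width: -0.002
grasp_force: 1.3
```

>>> step_arm([
  {"linear": [0, 0, -1], "dr": [0, 0, 0], "grip": 1},
  {"linear": [0, 0, -1], "dr": [0, 0, 0], "grip": 1},
  {"linear": [0, 0, -1], "dr": [0, 0, 0], "grip": 1},
  {"linear": [0, 0, -1], "dr": [0, 0, 0], "grip": 1},
  {"linear": [0, 0, -1], "dr": [0, 0, 0], "grip": 1},
])

```text
time_s: 4.83
tool_pos: [639.9, -83.8, 250.4]
ee_rot: [0.376, 3.119, -0.0]
force: [0.2, 0.7, 4.5]
grip_width: 0.002
grasp_force: 2.0
```

>>> step_arm([
  {"linear": [0, 0, -1], "dr": [0, 0, 0], "grip": 1},
  {"linear": [0, 0, -0.5], "dr": [0, 0, 0], "grip": 1},
  {"linear": [0, 0, 0], "dr": [0, 0, 0], "grip": 1},
  {"linear": [0, 0, 0], "dr": [0, 0, 0], "grip": 1},
  {"linear": [0, 0, 0], "dr": [0, 0, 0], "grip": 1},
])

```text
time_s: 5.25
tool_pos: [639.9, -83.8, 249.2]
ee_rot: [0.376, 3.119, -0.0]
force: [-1.0, 1.3, 6.1]
grip_width: -0.001
grasp_force: 2.9
```

The force has risen to 6 N at a tip height of 76 mm (about 4 mm of spring), so the ball peg is home. One more millimetre to confirm, then I rise and go to the square peg.

>>> step_arm([
  {"linear": [0, 0, -1], "dr": [0, 0, 0], "grip": 1},
  {"linear": [0, 0, 0], "dr": [0, 0, 0], "grip": 1},
  {"linear": [0, 0, 0], "dr": [0, 0, 0], "grip": 1},
  {"linear": [0, 0, 0], "dr": [0, 0, 0], "grip": 1},
  {"linear": [0, 0, 0], "dr": [0, 0, 0], "grip": 1},
])

```text
time_s: 5.67
tool_pos: [639.9, -83.8, 248.4]
ee_rot: [0.376, 3.118, -0.0]
force: [-0.7, 0.2, 6.6]
grip_width: 0.0
grasp_force: 3.5
```

>>> step_arm([
  {"linear": [0, 0, 5], "dr": [0, 0, 0], "grip": 1},
  {"linear": [0, 0, 15], "dr": [0, 0, 0], "grip": 1},
  {"linear": [0, 0, 18], "dr": [0, 0, 0], "grip": 1},
  {"linear": [0, 0, 17], "dr": [0, 0, 0], "grip": 1},
  {"linear": [0, 0, 0], "dr": [0, 0, 0], "grip": 1},
])

```text
time_s: 6.08
tool_pos: [640.7, -83.9, 306.1]
ee_rot: [0.375, 3.115, -0.001]
force: [0.9, -0.6, 0.3]
grip_width: -0.003
grasp_force: 0.0
```

>>> step_arm([
  {"linear": [-31, -9, 0], "dr": [0, 0, 0], "grip": 1},
  {"linear": [-31, -9, 0], "dr": [0, 0, 0], "grip": 1},
  {"linear": [-31, -9, 0], "dr": [0, 0, 0], "grip": 1},
  {"linear": [-31, -9, 0], "dr": [0, 0, 0], "grip": 1},
  {"linear": [0, 0, 0], "dr": [0, 0, 0], "grip": 1},
])

```text
time_s: 6.5
tool_pos: [510.5, -119.9, 301.6]
ee_rot: [-0.377, -3.112, -0.001]
force: [0.9, -0.3, -0.3]
grip_width: 0.002
grasp_force: 0.0
```

>>> step_arm([
  {"linear": [0, 0, -5], "dr": [0, 0, 0], "grip": 1},
  {"linear": [0, 0, -10], "dr": [0, 0, 0], "grip": 1},
  {"linear": [0, 0, -10], "dr": [0, 0, 0], "grip": 1},
  {"linear": [0, 0, -7], "dr": [0, 0, 0], "grip": 1},
  {"linear": [0, 0, -4], "dr": [0, 0, 0], "grip": 1},
])

```text
time_s: 6.92
tool_pos: [515.9, -119.3, 264.9]
ee_rot: [-0.375, -3.117, -0.001]
force: [0.1, 0.2, -0.6]
grip_width: 0.003
grasp_force: 0.0
```

>>> step_arm([
  {"linear": [0, 0, -2], "dr": [0, 0, 0], "grip": 1},
  {"linear": [0, 0, -1], "dr": [0, 0, 0], "grip": 1},
  {"linear": [0, 0, -1], "dr": [0, 0, 0], "grip": 1},
  {"linear": [0, 0, -1], "dr": [0, 0, 0], "grip": 1},
  {"linear": [0, 0, -1], "dr": [0, 0, 0], "grip": 1},
])

```text
time_s: 7.33
tool_pos: [516.1, -119.8, 261.1]
ee_rot: [0.376, 3.118, -0.0]
force: [0.2, 0.3, -0.2]
grip_width: -0.003
grasp_force: 0.0
```

>>> step_arm([
  {"linear": [0, 0, -1], "dr": [0, 0, 0], "grip": 1},
  {"linear": [0, 0, -1], "dr": [0, 0, 0], "grip": 1},
  {"linear": [0, 0, -1], "dr": [0, 0, 0], "grip": 1},
  {"linear": [0, 0, -1], "dr": [0, 0, 0], "grip": 1},
  {"linear": [0, 0, -1], "dr": [0, 0, 0], "grip": 1},
])

```text
time_s: 7.75
tool_pos: [515.9, -119.8, 256.0]
ee_rot: [0.376, 3.119, -0.0]
force: [0.1, 0.9, 2.3]
grip_width: -0.001
grasp_force: 1.3
```

Contact at about tip 83–84 mm. Pressing on to TCP ~242.

>>> step_arm([
  {"linear": [0, 0, -1], "dr": [0, 0, 0], "grip": 1},
  {"linear": [0, 0, -1], "dr": [0, 0, 0], "grip": 1},
  {"linear": [0, 0, -1], "dr": [0, 0, 0], "grip": 1},
  {"linear": [0, 0, -1], "dr": [0, 0, 0], "grip": 1},
  {"linear": [0, 0, -1], "dr": [0, 0, 0], "grip": 1},
])

```text
time_s: 8.17
tool_pos: [515.9, -119.8, 250.9]
ee_rot: [0.376, 3.119, -0.0]
force: [-0.3, -0.4, 3.1]
grip_width: 0.002
grasp_force: 1.3
```

>>> step_arm([
  {"linear": [0, 0, -1], "dr": [0, 0, 0], "grip": 1},
  {"linear": [0, 0, -1], "dr": [0, 0, 0], "grip": 1},
  {"linear": [0, 0, -1], "dr": [0, 0, 0], "grip": 1},
  {"linear": [0, 0, -1], "dr": [0, 0, 0], "grip": 1},
  {"linear": [0, 0, -1], "dr": [0, 0, 0], "grip": 1},
])

```text
time_s: 8.58
tool_pos: [515.9, -119.8, 245.8]
ee_rot: [0.376, 3.119, -0.0]
force: [-0.1, 0.4, 2.8]
grip_width: 0.002
grasp_force: 1.3
```

>>> step_arm([
  {"linear": [0, 0, -1], "dr": [0, 0, 0], "grip": 1},
  {"linear": [0, 0, -1], "dr": [0, 0, 0], "grip": 1},
  {"linear": [0, 0, -1], "dr": [0, 0, 0], "grip": 1},
  {"linear": [0, 0, 0], "dr": [0, 0, 0], "grip": 1},
  {"linear": [0, 0, 0], "dr": [0, 0, 0], "grip": 1},
])

```text
time_s: 9.0
tool_pos: [515.9, -119.8, 243.1]
ee_rot: [0.376, 3.119, -0.0]
force: [0.3, -0.4, 6.9]
grip_width: 0.002
grasp_force: 3.2
```

>>> step_arm([
  {"linear": [0, 0, -0.5], "dr": [0, 0, 0], "grip": 1},
  {"linear": [0, 0, 0], "dr": [0, 0, 0], "grip": 1},
  {"linear": [0, 0, 0], "dr": [0, 0, 0], "grip": 1},
  {"linear": [0, 0, 0], "dr": [0, 0, 0], "grip": 1},
  {"linear": [0, 0, 0], "dr": [0, 0, 0], "grip": 1},
])

```text
time_s: 9.42
tool_pos: [515.9, -119.8, 242.7]
ee_rot: [0.376, 3.119, -0.0]
force: [-0.4, 0.9, 6.3]
grip_width: -0.001
grasp_force: 3.5
```

The square peg is home. Moving to the disc.

>>> step_arm([
  {"linear": [0, 0, 5], "dr": [0, 0, 0], "grip": 1},
  {"linear": [0, 0, 15], "dr": [0, 0, 0], "grip": 1},
  {"linear": [0, 0, 18], "dr": [0, 0, 0], "grip": 1},
  {"linear": [0, 0, 17], "dr": [0, 0, 0], "grip": 1},
  {"linear": [0, 0, 0], "dr": [0, 0, 0], "grip": 1},
])

```text
time_s: 9.83
tool_pos: [516.6, -120.0, 300.1]
ee_rot: [0.375, 3.116, -0.001]
force: [-0.3, -0.5, -0.0]
grip_width: 0.002
grasp_force: 0.0
```

>>> step_arm([
  {"linear": [7.5, 31, 0], "dr": [0, 0, 0], "grip": 1},
  {"linear": [7.5, 31, 0], "dr": [0, 0, 0], "grip": 1},
  {"linear": [7.5, 31, 0], "dr": [0, 0, 0], "grip": 1},
  {"linear": [7.5, 32, 0], "dr": [0, 0, 0], "grip": 1},
  {"linear": [0, 0, 0], "dr": [0, 0, 0], "grip": 1},
])

```text
time_s: 10.25
tool_pos: [546.1, 9.7, 296.8]
ee_rot: [-0.37, -3.119, -0.003]
force: [-1.1, -0.1, -0.1]
grip_width: 0.001
grasp_force: 0.0
```

>>> step_arm([
  {"linear": [0, 0, -5], "dr": [0, 0, 0], "grip": 1},
  {"linear": [0, 0, -12], "dr": [0, 0, 0], "grip": 1},
  {"linear": [0, 0, -14], "dr": [0, 0, 0], "grip": 1},
  {"linear": [0, 0, -9], "dr": [0, 0, 0], "grip": 1},
  {"linear": [0, 0, -4], "dr": [0, 0, 0], "grip": 1},
])

```text
time_s: 10.67
tool_pos: [544.9, 4.5, 251.6]
ee_rot: [-0.377, -3.116, 0.0]
force: [-0.3, 0.7, -0.9]
grip_width: 0.005
grasp_force: 0.0
```

>>> step_arm([
  {"linear": [0, 0, -2], "dr": [0, 0, 0], "grip": 1},
  {"linear": [0, 0, -1], "dr": [0, 0, 0], "grip": 1},
  {"linear": [0, 0, -1], "dr": [0, 0, 0], "grip": 1},
  {"linear": [0, 0, -1], "dr": [0, 0, 0], "grip": 1},
  {"linear": [0, 0, -1], "dr": [0, 0, 0], "grip": 1},
])

```text
time_s: 11.08
tool_pos: [546.1, 5.2, 247.8]
ee_rot: [0.376, 3.118, -0.0]
force: [0.7, -0.6, 0.2]
grip_width: -0.003
grasp_force: 0.0
```

>>> step_arm([
  {"linear": [0, 0, -1], "dr": [0, 0, 0], "grip": 1},
  {"linear": [0, 0, -1], "dr": [0, 0, 0], "grip": 1},
  {"linear": [0, 0, -1], "dr": [0, 0, 0], "grip": 1},
  {"linear": [0, 0, -1], "dr": [0, 0, 0], "grip": 1},
  {"linear": [0, 0, -1], "dr": [0, 0, 0], "grip": 1},
])

```text
time_s: 11.5
tool_pos: [546.0, 5.2, 242.5]
ee_rot: [0.376, 3.119, -0.0]
force: [-0.3, 0.7, 2.7]
grip_width: 0.001
grasp_force: 1.3
```

>>> step_arm([
  {"linear": [0, 0, -1], "dr": [0, 0, 0], "grip": 1},
  {"linear": [0, 0, -1], "dr": [0, 0, 0], "grip": 1},
  {"linear": [0, 0, -1], "dr": [0, 0, 0], "grip": 1},
  {"linear": [0, 0, -1], "dr": [0, 0, 0], "grip": 1},
  {"linear": [0, 0, -1], "dr": [0, 0, 0], "grip": 1},
])

```text
time_s: 11.92
tool_pos: [546.0, 5.2, 237.4]
ee_rot: [0.376, 3.119, 0.0]
force: [0.7, 0.2, 1.8]
grip_width: 0.001
grasp_force: 1.3
```

>>> step_arm([
  {"linear": [0, 0, -1], "dr": [0, 0, 0], "grip": 1},
  {"linear": [0, 0, -1], "dr": [0, 0, 0], "grip": 1},
  {"linear": [0, 0, -1], "dr": [0, 0, 0], "grip": 1},
  {"linear": [0, 0, -1], "dr": [0, 0, 0], "grip": 1},
  {"linear": [0, 0, -1], "dr": [0, 0, 0], "grip": 1},
])

```text
time_s: 12.33
tool_pos: [546.0, 5.2, 232.4]
ee_rot: [0.376, 3.119, 0.0]
force: [0.4, 0.7, 4.6]
grip_width: 0.0
grasp_force: 2.2
```

>>> step_arm([
  {"linear": [0, 0, -1], "dr": [0, 0, 0], "grip": 1},
  {"linear": [0, 0, -1], "dr": [0, 0, 0], "grip": 1},
  {"linear": [0, 0, 0], "dr": [0, 0, 0], "grip": 1},
  {"linear": [0, 0, 0], "dr": [0, 0, 0], "grip": 1},
  {"linear": [0, 0, 0], "dr": [0, 0, 0], "grip": 1},
])

```text
time_s: 12.75
tool_pos: [546.0, 5.2, 230.7]
ee_rot: [0.376, 3.119, 0.0]
force: [-0.5, 0.3, 7.5]
grip_width: 0.003
grasp_force: 3.5
```

The disc peg is home. I'm rising clear and checking.

>>> step_arm([
  {"linear": [0, 0, 5], "dr": [0, 0, 0], "grip": 1},
  {"linear": [0, 0, 20], "dr": [0, 0, 0], "grip": 1},
  {"linear": [0, 0, 30], "dr": [0, 0, 0], "grip": 1},
  {"linear": [0, 0, 30], "dr": [0, 0, 0], "grip": 1},
  {"linear": [0, 0, 20], "dr": [0, 0, 0], "grip": 1},
])

```text
time_s: 13.17
tool_pos: [545.7, 5.3, 337.7]
ee_rot: [0.376, 3.118, -0.0]
force: [1.1, -0.6, 0.2]
grip_width: -0.002
grasp_force: 0.0
```

>>> step_arm([
  {"linear": [-15, 25, 10], "dr": [0, 0, 0], "grip": 1},
  {"linear": [-15, 25, 10], "dr": [0, 0, 0], "grip": 1},
  {"linear": [-15, 25, 10], "dr": [0, 0, 0], "grip": 1},
  {"linear": [-15, 25, 10], "dr": [0, 0, 0], "grip": 1},
  {"linear": [0, 0, 0], "dr": [0, 0, 0], "grip": 1},
])

```text
time_s: 13.58
tool_pos: [483.5, 108.3, 377.0]
ee_rot: [-0.371, -3.119, -0.002]
force: [0.5, 0.2, -0.3]
grip_width: 0.001
grasp_force: 0.0
```

```bash
python3 - <<'E'
from h import *
snap('scene','scene2')
cv2.imwrite('pics/sc2.png',cv2.convertScaleAbs(cv2.resize(cv2.imread('pics/scene2.png')[205:285,185:295],None,fx=7,fy=7,interpolation=2),alpha=1.6))
E
```

```text
(no output)
```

View pics/sc2.png

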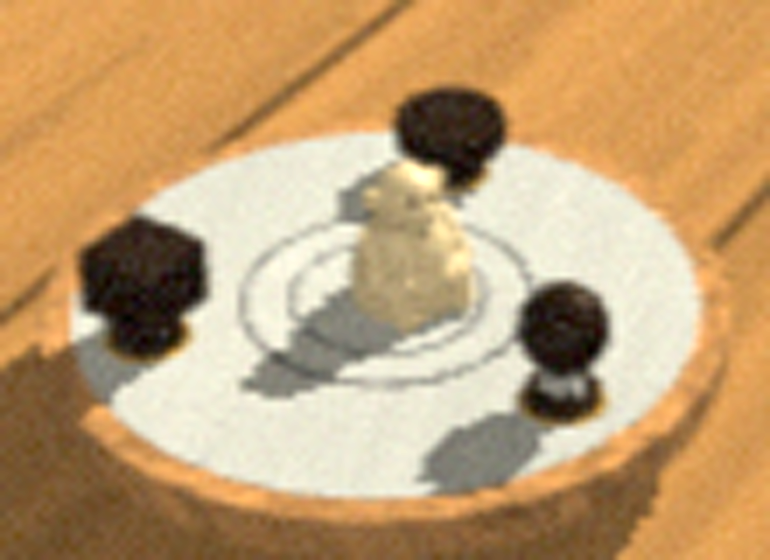

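All three collars sit on the steel in the crop, with the heads about 4 px lower than before. The monkey has not moved, at crop (412,250), and the hand is clear.

```bash
python3 -c "
from station import manip
print(manip.finish_job())"
```

```text
the job is handed in; nothing more can be done
None
```

All three pegs were pressed home in order (ball, square, disc) with wrist-force readings of at most 7.5 N; the monkey stands where it was, the hand is clear, and the job is handed in, though the hand-in returned no verdict.

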